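# Seat the grooming-arm post in the V jaw of its stand

## Robot

A 6-joint arm with a two-finger parallel gripper is mounted at the origin on the work surface. World frame = base frame: x ahead of the robot, y to its left, z up, the work surface at z = 0. Lengths are in m, angles in rad, forces in N, time in s.
With the tool pointing down it reaches from about 0.375 to 0.9 m from the base axis. Payload 3.1 kg.
Tool frame: the origin (TCP) lies between the finger pads; the fingertips stand 19 mm ahead of it and the grasp point (between the pads) is the TCP; z points along the fingers, y is the direction in which the jaws open and shut (so a half turn about z gives the same grasp; the last joint's range is limited). The gripper opens to 87 mm and grips with 3 to 60 N. Pads are 19 mm wide; open, the fingers measure 117 mm over their backs; the gripper's body (75 mm by 190 mm) begins 51 mm behind the grasp point.
Start: joints at [0.948, 0.527, 1.433, -0, 1.181, -0.178], TCP at [0.269, 0.564, 0.242] pointing down, gripper open.
Joint ranges: [-3.08, 3.08], [-0.75, 2.2], [0.22, 2.44], [-1.43, 4.57], [0, 2.65], [-2.85, 2.85]. Speed limits (rad/s): [2.79, 2.79, 3.14, 3.14, 3.14, 3.14].

## Interface

Orientations are given as a unit quaternion [x, y, z, w].
In Python, from rig import robot gives the robot as it stands.
- The arm moves only by the tool apply_moves, never from a script. Its argument "series" is a list of rows, each a list of 7 numbers: the shift along the tool's x, y, z in cm, then the turn, a rotation vector about the tool's x, y, z in degrees, then the opening, from 0 (shut) to 1 (fully open). In form: [[dx, dy, dz, rx, ry, rz, grip], ...]. A call has 1 to 5 rows; each row is the pose to reach, as a shift and turn from the pose commanded when the call began, along the tool's axes at that moment; what a row does not reach only later rows make up. A row lasts 1/12 s, in which the tool goes at most 41.7 mm and 7.16 degrees, less where a joint would pass 70% of its speed; a pose out of reach is approached as far as the arm can. A call with a gripper value outside its range is refused whole. The fingers move at their own pace and stop on an object; "newtons" is the grip in N (left out, the last holds). Time passes only in rows, so rows that repeat a pose let the fingers close. It gives the time, the measured TCP pose, the force and the opening at its end, in the units of the state.
- robot.get_obs(): the state, without advancing time (a new reading comes with each control period).
- robot.camera(name): name is "scene" or "top" or "wrist"; returns the picture (420x560x3 uint8, red, green, blue); there is no depth.
- robot.camera_params(name): a dict with "mtx" (3x3 intrinsics, pixels), "origin" and "rotation" of the camera in the world. Camera axes: x right, y down, z forward; pixel columns grow to the right and rows downward; lengths in m; the calibration is good to about 2 mm. A picture is of the moment at which its call begins: read the wrist's pose just before it. camera_params takes no time and is no camera call; for the wrist camera it gives the pose at the moment of the call.
- robot.hand_in(): hands the job in, once; it reports no verdict.
The state is a dict: "time": time; "q": joint angles; "joint_velocities": joint speeds; "joint_torque": joint torques, N m; "position": TCP position; "tool_rot": TCP orientation; "ft_force": force on the tool from outside, world axes, zero at the start; "moment": the same for the moment, N m; "grip_width": finger opening in m.
Only numpy, scipy, OpenCV 4.12 (cv2) and the standard library are available. Lean on these libraries where they do the work, as an engineer would, in place of code of your own. Each camera call takes 0.05 s, during which the arm holds its last target. There are 200 camera calls.

## Task

Set the short steel grooming-arm post upright on the base plate of its stand and press it straight back into the V jaw, with about 12 newtons and never more than 15 on either face, until it bears alike on both faces of the V. Then swing the hinged keeper fully shut so that its pad holds the post there, and let go; leave the other grooming things where they are.

Things in the scene. Friction and masses are not known exactly. Their poses are not given: they have to be found in the camera images.
- post: The post: a plain round steel bar, 25 mm diameter, 195 mm tall in all, standing upright on a black rubber foot disc 42 mm wide and 12 mm thick; about 0.45 kg. Origin at the centre of the foot's underside, z up along the bar; its yaw means nothing. Best gripped across the bar 150 mm above the origin (45 mm below the top): that is clear above the jaw and leaves room for the gripper.
- stand: The fixed stand: a dark steel base plate, 10 mm thick, from x = -90 to 75 mm and y = -75 to 75 mm, clear in front of the jaw; at its rear a column (top 125 mm) carries the V jaw. Origin on the work surface, under the drawn axis of the seated post. x points straight back into the V (the push direction; the mouth opens to -x), y left, z up.
- seat (a point): Drawn place of the foot's centre of the seated post: on top of the base plate (10 mm above the work surface), above the stand's origin; axes as the stand's. The true place lies within 3.5 mm of it.
- jaw_left: Left (+y) half of the upright 90-degree V, in two tiers 55 to 77 and 103 to 125 mm above the work surface. Origin and axes are the stand's. Its slick, rigid face lies at 45 degrees to x, as drawn from the apex line (x = 17.7 mm) to x = -13, y = 31 mm, but is set in or out along its normal on set screws, by up to 2.5 mm, unmeasured. Beside it hinge ears (x = -27 to -7, y = 32 to 58).
- jaw_right: Right (-y) half of the V, the mirror image of the left one in the plane y = 0 (without ears); its face is set by up to 2.5 mm too, independently. So the place where the post bears on both faces can lie 3.5 mm from the drawn one, in any direction, and is found by feel. Origin and axes are the stand's.
- keeper (a joint): Keeper angle, rad: 0 fully shut against its own stop (bar across the mouth, along -y of the stand), 2.1 wide open; starts open. It opens clockwise seen from above, its free end going out to -x (1.57: along -x). Its stiff hinge stays where it is put; moving it by the pin takes about 7 N, and up to 5 N more over the last 0.2 rad, where its sprung pad meets the seated post (7 to 11 N on the post when shut).
- keeper_hinge (a point): A point on the keeper's upright hinge axis, at x = -21.5 mm, y = 46 mm in the stand's frame, 90 mm above the work surface. Axes turn with the keeper: its bar runs along -y.
- keeper_pin (a point): Centre of the top of the keeper's thumb pin: an upright plain steel pin, 12 mm diameter, near the bar's free end, 101 mm from the hinge axis. Top 172 mm above the work surface; it can be gripped or pushed down to 100 mm, where the bar begins. Shut, it stands 55 mm to the right of the drawn post axis. Axes turn with the keeper.
- post_mid (a point): Point on the post's axis, 80 mm above the underside of its foot.
- treat_jar: Bystander: closed glass treat jar, 100 mm diameter, 148 mm tall. Origin at the centre of its underside.
- spray_bottle: Bystander: clear spray bottle with black trigger head, 62 mm diameter, 169 mm tall. Origin at the centre of its underside.
- comb: Bystander: steel comb lying flat, 190 x 38 x 6 mm, long axis x. Origin under its centre.
- slicker: Bystander: blue plastic slicker brush lying pins up, 195 mm long, 100 mm wide head towards +x, 27 mm high. Origin near its middle, on the underside.
- curry: Bystander: grey silicone curry brush, 115 x 68 x 26 mm. Origin at the centre of its underside.
- balm_tin: Bystander: round aluminium tin, 62 mm diameter, 30 mm tall. Origin at the centre of its underside.
- upper_arm: Bystander: the bent upper tube of the grooming arm lying flat, 22 mm thick, about 460 mm long with a 190 mm bend. Origin on the underside of its long leg.
Things that resemble listed ones, but are neither listed nor needed, are in the scene too. There is more than one size of the stand; the job needs the largest.

How it is judged:
On the way, in this order (a step that is already met when the one before it is completed fails the run):
1. with the keeper still open, the post stands on or just over the base plate, pressed home: it bears on both faces of the V with at least 4.5 N each (contact force between each of jaw_left, jaw_right and post above 4.5 N and value of joint keeper above 0.8 rad and angle between post's own z axis and vertical below 0.06 rad and z of post in the frame of seat below 0.006 m), for 0.3 s.
2. the keeper is swung shut on the post (value of joint keeper below 0.05 rad), for 0.2 s.
At the end, for the whole second after the job is handed in: The post stands upright (within 0.04 rad) with its foot on the base plate, within 6 mm of the drawn place, bearing on both faces of the V (over 1 N each), with the keeper fully shut on it (joint below 0.04 rad), at rest and let go (horizontal distance between post_mid and seat below 0.006 m and z of post in the frame of seat between -0.002 and 0.002 m and angle between post's own z axis and vertical below 0.04 rad and value of joint keeper below 0.04 rad and contact force between each of jaw_left, jaw_right and post above 1 N and linear speed of post below 0.01 m/s); the robot touches nothing.
It fails at once if the post is forced: more than 15 N on either face of the V (contact force between any of jaw_left, jaw_right and post above 15 N).
It fails at once if the post is tipped over (angle between post's own z axis and vertical above 0.5 rad).
It fails at once if a bystander is moved more than 20 mm (distance of any of treat_jar, spray_bottle, comb, slicker, curry, balm_tin, upper_arm from where it was at the start of the episode above 0.02 m).
It also fails if it takes over 72 s, if anything falls off the work surface, if the arm or the gripper's body presses on something with over 40 N, if the wrist force passes 120 N, or if a joint passes its speed limit or range.

## Working session

There is one attempt and no reset: what is moved stays moved. The work goes in short steps, Python scripts to look and compute and a tool call to move; the robot and the scene stay as the last step left them, time stands still between calls to the robot, and variables do not carry over. Pictures are saved under pics/ and viewed, about 8 in all and at most 12, crops included, and the job is handed in when it is done.

Besides the shell and the picture viewer there is one more tool, called after "Request:" in YAML: its name, and indented under it one key for each argument. apply_moves: Moves the arm, as the interface text tells. Its arguments: {"type":"object","properties":{"series":{"type":"array"},"newtons":{"type":"number"}},"required":["series"]}

```bash
ls; mkdir -p pics; python3 - <<'E'
from rig import robot
import cv2
o=robot.get_obs(); print(o)
for n in("scene","top"):
    cv2.imwrite(f"pics/{n}0.png",robot.camera(n)[:,:,::-1]); p=robot.camera_params(n); print(n,p)
E
```

```text
pics
{'time': 0.0, 'q': array([ 9.47500663e-01,  5.28465783e-01,  1.43391311e+00, -3.46607462e-05,
        1.18144461e+00, -1.78515017e-01]), 'joint_velocities': array([ 0.00074904,  0.0007388 , -0.00077957, -0.00193381,  0.00198351,
        0.00105712]), 'joint_torque': array([-1.08033979e-03, -4.40043175e+01, -1.76589578e+01,  6.33393601e-02,
        5.81344077e-02, -1.65278061e-04]), 'position': array([0.2684791 , 0.56360602, 0.24056843]), 'tool_rot': array([ 2.20555137e-01,  9.75373870e-01, -1.03323455e-03, -4.20541522e-04]), 'ft_force': array([0.57949983, 0.27359309, 0.49271995]), 'moment': array([-0.01174119,  0.05579265,  0.00852258]), 'grip_width': 0.0867614143050203}
scene {'mtx': array([[422.05719355,   0.        , 277.40089421],
       [  0.        , 422.05719355, 219.75756745],
       [  0.        ,   0.        ,   1.        ]]), 'origin': array([ 0.98085219, -0.37856366,  1.08116678]), 'rotation': array([ 0.89094413,  0.36461963, -0.10801629, -0.24820065])}
top {'mtx': array([[416.66054955,   0.        , 278.61579221],
       [  0.        , 416.66054955, 205.89191195],
       [  0.        ,   0.        ,   1.        ]]), 'origin': array([0.45002852, 0.01227534, 1.21845939]), 'rotation': array([-0.6955339 ,  0.71708529, -0.02622008,  0.03652108])}
```

View pics/scene0.png

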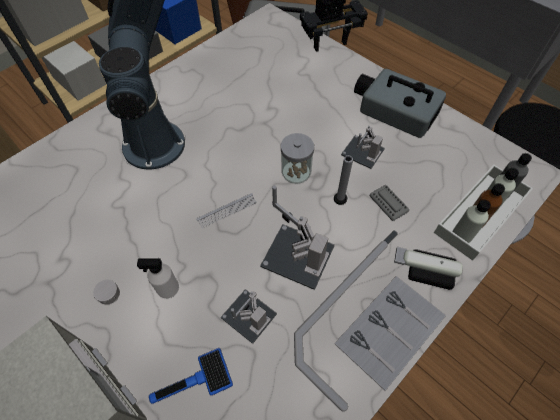

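View pics/top0.png

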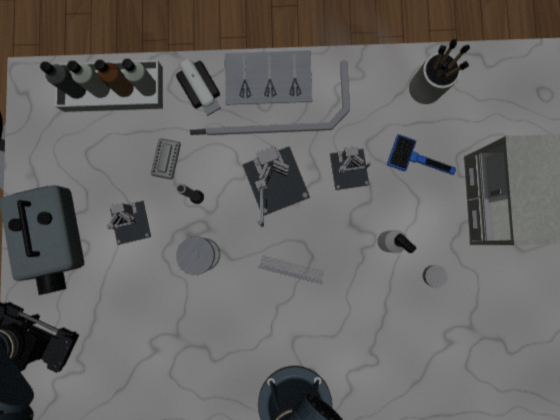

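Candidates for the stand are the plates at top-view pixels (275,180), (350,168) and (130,220). The one at (275,180) is clearly the largest. The post is the only upright bar, at (195,196). I'll confirm in an enlarged crop.

```bash
cat > h.py <<'E'
import numpy as np,cv2
from scipy.spatial.transform import Rotation as R
from rig import robot
def ray(p,uv):
    d=R.from_quat(p['rotation']).apply(np.linalg.inv(p['mtx'])@np.array([*uv,1.0])); return np.array(p['origin']),d
def onz(p,uv,z):
    o,d=ray(p,uv); return o+d*(z-o[2])/d[2]
def proj(p,X):
    c=R.from_quat(p['rotation']).inv().apply(np.atleast_2d(X)-p['origin'])@np.array(p['mtx']).T; return c[:,:2]/c[:,2:]
E
python3 - <<'E'
from h import *
t=cv2.imread('pics/top0.png');s=cv2.imread('pics/scene0.png')
a=cv2.resize(t[130:235,165:325],None,fx=5,fy=5,interpolation=cv2.INTER_CUBIC)
b=cv2.resize(s[145:295,250:370],None,fx=4,fy=4,interpolation=cv2.INTER_CUBIC)
cv2.imwrite('pics/tc.png',cv2.convertScaleAbs(a,alpha=1.7,beta=10));cv2.imwrite('pics/sc.png',cv2.convertScaleAbs(b,alpha=1.7,beta=10))
E
```

```text
(no output)
```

View pics/tc.png

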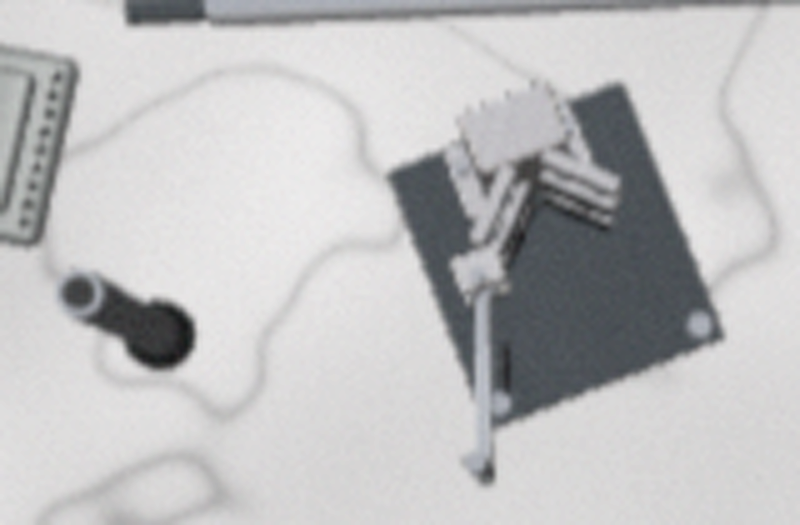

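View pics/sc.png

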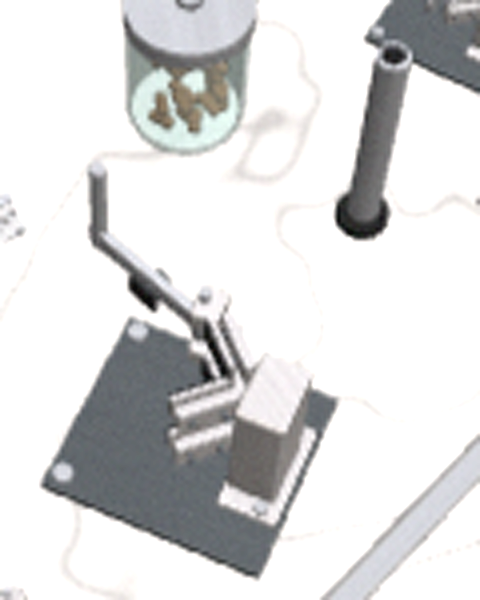

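The crops show the largest stand with its mouth facing front and the keeper open, pin top at (470,463) in the top crop and (97,166) in the scene crop. The post stands to its left.

```bash
python3 - <<'E'
from h import *
from scipy.optimize import least_squares
T=robot.camera_params('top');S=robot.camera_params('scene')
ft=lambda U:((np.array(U)+.5)/5-.5)+[165,130]
fs=lambda U:((np.array(U)+.5)/4-.5)+[250,145]
C={'rl':(75,75),'rr':(75,-75),'fr':(-90,-75),'fl':(-90,75)}
ob=[(T,ft((388,175)),'rl'),(T,ft((622,83)),'rr'),(T,ft((722,338)),'fr'),(T,ft((497,430)),'fl'),
(S,fs((132,318)),'fl'),(S,fs((42,485)),'fr'),(S,fs((258,577)),'rr'),(S,fs((338,398)),'rl')]
def W(p,c):
    z=.01
    a=p[2];x,y=np.array(C[c])/1e3
    return [p[0]+np.cos(a)*x-np.sin(a)*y,p[1]+np.sin(a)*x+np.cos(a)*y,z]
for p,uv,c in ob: print(c,onz(p,uv,.01).round(4))
r=least_squares(lambda p:np.concatenate([onz(q,uv,.01)[:2]-W(p,c)[:2] for q,uv,c in ob]),[.52,.03,.3])
print('stand',r.x,np.rad2deg(r.x[2]),(r.fun.reshape(-1,2)*1e3).round(1).tolist())
print('foot',onz(T,ft((160,333)),.012),onz(S,fs((361,213)),.012))
print('ptop',onz(T,ft((80,293)),.195),onz(S,fs((395,56)),.195))
print('pin',onz(T,ft((470,463)),.172),onz(S,fs((97,167)),.172))
a=r.x[2];Rm=np.array([[np.cos(a),-np.sin(a)],[np.sin(a),np.cos(a)]])
h=r.x[:2]+Rm@[-.0215,.046];print('hinge',h)
for p in(onz(T,ft((470,463)),.172),onz(S,fs((97,167)),.172)):
    d=Rm.T@(p[:2]-h); print(np.hypot(*d),np.arctan2(-d[0],-d[1]))
E
```

```text
rl [0.6831 0.1318 0.01  ]
rr [ 0.7335 -0.0076  0.01  ]
fr [ 0.5805 -0.061   0.01  ]
fl [0.5308 0.0716 0.01  ]
fl [0.5338 0.0777 0.01  ]
fr [ 0.5836 -0.0631  0.01  ]
rr [ 0.7369 -0.0085  0.01  ]
rl [0.6861 0.1331 0.01  ]
stand [0.64059522 0.03680741 0.34922043] 20.00885648102657 [[-2.3, -1.2], [-3.2, 0.4], [-1.2, 3.5], [0.5, -4.9], [3.4, 1.2], [1.9, 1.3], [0.2, -0.5], [0.7, 0.1]]
foot [0.59356506 0.2670233  0.012     ] [0.59461583 0.26602631 0.012     ]
ptop [0.59305461 0.26800626 0.195     ] [0.5942086  0.26937702 0.195     ]
pin [0.50380004 0.07769105 0.172     ] [0.50334135 0.07586745 0.172     ]
hinge [0.60465336 0.07267428]
0.10097801100331942 1.9697190182805884
0.10136232078374083 1.9515244922651553
```

Estimates:
- The stand is at about (0.640, 0.037) with yaw 20°.
- The post is at (0.594, 0.2675).
- The keeper is at about 1.96 rad.

I'll grip with the jaw axis along stand x, so the pads push square and resist tilt. In that orientation tool x equals stand y and tool y equals stand x.

Request:
apply_moves:
  series:
    - [-3,-1,-6,0,0,7,1]
    - [-7,-2,-6,0,0,14,1]
    - [-11,-3,-6,0,0,21,1]
    - [-15,-4.5,-6,0,0,28,1]
    - [-18.5,-5.6,-6,0,0,35,1]
  newtons: 30

```text
time: 0.52
position: [0.4047, 0.4405, 0.302]
tool_rot: [0.506, 0.863, 0.0, 0.0]
ft_force: [0.3, 0.5, -1.4]
grip_width: 0.0874
```

```bash
cat >> h.py <<'E'
def delta(x,y,z,deg=20.0):
    o=robot.get_obs(); r=R.from_quat(o['tool_rot']); a=np.deg2rad(deg)
    want=R.from_matrix(np.array([[-np.sin(a),np.cos(a),0],[np.cos(a),np.sin(a),0],[0,0,-1]]).T.reshape(3,3).T)
    print('t',round(o['time'],2),'pos',o['position'].round(4),'F',o['ft_force'].round(1),'w',round(o['grip_width'],4),'q',o['q'].round(2))
    print('shift cm',(r.inv().apply(np.array([x,y,z])-o['position'])*100).round(2),'turn',np.rad2deg((r.inv()*want).as_rotvec()).round(2))
E
python3 -c "
from h import *
delta(.594,.2675,.26)"
```

```text
t 0.52 pos [0.4047 0.4405 0.302 ] F [ 0.3  0.5 -1.4] w 0.0874 q [ 0.64  0.43  1.43 -0.    1.28  0.13]
shift cm [-24.35   8.07   4.21] turn [ 0.06 -0.01  9.24]
```

Request:
apply_moves:
  series:
    - [-4,1.3,0,0,0,4.6,1]
    - [-8,2.6,0,0,0,9.2,1]
    - [-12,3.9,0,0,0,9.2,1]
    - [-15.9,5.3,0,0,0,9.2,1]
    - [-19.8,6.6,0,0,0,9.2,1]

```text
time: 0.93
position: [0.5594, 0.3004, 0.301]
tool_rot: [0.571, 0.821, -0.0, -0.0]
ft_force: [-0.4, 1.3, 0.4]
grip_width: 0.0869
```

```bash
python3 -c "
from h import *
delta(.594,.2675,.26)"
```

```text
t 0.93 pos [0.5594 0.3004 0.301 ] F [-0.4  1.3  0.4] w 0.0869 q [ 0.32  0.48  1.33  0.    1.32 -0.04]
shift cm [-4.28  2.1   4.1 ] turn [-0.06 -0.01  0.3 ]
```

Request:
apply_moves:
  series:
    - [-2.2,1,0,0,0,0,1]
    - [-4.3,2.1,0,0,0,0,1]
    - [-4.3,2.1,0,0,0,0,1]

```text
time: 1.18
position: [0.5967, 0.265, 0.3005]
tool_rot: [0.573, 0.819, -0.0, 0.001]
ft_force: [0.7, 0.7, -0.3]
grip_width: 0.0867
```

```bash
python3 - <<'E'
from h import *
delta(.594,.2675,.26)
p=robot.camera_params('wrist');im=robot.camera('wrist')[:,:,::-1]
im=cv2.convertScaleAbs(im,alpha=1.5)
print(p['origin'],p['mtx'][0,0]);print(proj(p,[[.594,.2675,.195],[.594,.2675,.012]]))
cv2.imwrite('pics/w1.png',im)
E
```

```text
t 1.18 pos [0.5967 0.265  0.3005] F [ 0.7  0.7 -0.3] w 0.0867 q [ 0.25  0.51  1.29 -0.    1.34 -0.1 ]
shift cm [ 0.33 -0.18  4.05] turn [0.05 0.13 0.02]
[0.56839859 0.34416343 0.44398813] 347.0530913730172
[[273.66654128 205.54971196]
 [274.79053655 160.57187174]]
```

View pics/w1.png

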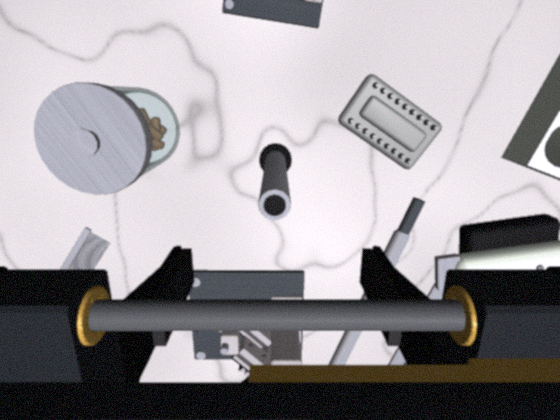

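The wrist view shows the post top at (274,205) and the foot at (275,157), which matches the prediction. I'll descend and grip.

Request:
apply_moves:
  series:
    - [0.3,-0.2,1,0,0,0,1]
    - [0.3,-0.2,5,0,0,0,1]
    - [0.3,-0.2,8.5,0,0,0,1]
    - [0.3,-0.2,12,0,0,0,1]
    - [0.3,-0.2,13.5,0,0,0,1]

```text
time: 1.65
position: [0.5849, 0.2718, 0.1608]
tool_rot: [0.57, 0.821, -0.004, -0.003]
ft_force: [-0.7, -1.3, -0.3]
grip_width: 0.0871
```

Request:
apply_moves:
  series:
    - [0,0,0.8,0,0,0,1]
    - [0,0,1.5,0,0,0,1]
    - [0,0,1.5,0,0,0,0.5]
    - [0,0,1.5,0,0,0,0.3]
    - [0,0,1.5,0,0,0,0.2]
  newtons: 30

```text
time: 2.07
position: [0.591, 0.2718, 0.1531]
tool_rot: [0.571, 0.821, 0.001, 0.001]
ft_force: [-0.1, 0.0, 0.0]
grip_width: 0.0743
```

Request:
apply_moves:
  series:
    - [0,0,0,0,0,0,0.1]
    - [0,0,0,0,0,0,0.1]
    - [0,0,0,0,0,0,0.1]
    - [0,0,0,0,0,0,0.1]
    - [0,0,0,0,0,0,0.1]

```text
time: 2.48
position: [0.5903, 0.2711, 0.1517]
tool_rot: [0.571, 0.821, 0.0, 0.0]
ft_force: [-0.5, -0.8, -0.2]
grip_width: 0.0415
```

```bash
python3 -c "
from h import *
delta(.594,.2675,.15)"
```

```text
t 2.48 pos [0.5903 0.2711 0.1517] F [-0.5 -0.8 -0.2] w 0.0415 q [ 0.26  0.66  1.45  0.    1.03 -0.1 ]
shift cm [-0.47  0.23  0.17] turn [0.02 0.   0.31]
```

Request:
apply_moves:
  series:
    - [-0.5,0.2,0.2,0,0,0.3,0.35]
    - [-0.5,0.2,0.2,0,0,0.3,0.35]
    - [-0.5,0.2,0.2,0,0,0.3,0.3]
    - [-0.5,0.2,0.2,0,0,0.3,0.2]
    - [-0.5,0.2,0.2,0,0,0.3,0.15]

```text
time: 2.9
position: [0.594, 0.2671, 0.1493]
tool_rot: [0.574, 0.819, 0.0, 0.0]
ft_force: [1.5, -0.4, -0.2]
grip_width: 0.0244
```

Request:
apply_moves:
  series:
    - [0,0,0,0,0,0,0.1]
    - [0,0,0,0,0,0,0.1]
    - [0,0,0,0,0,0,0.1]
    - [0,0,0,0,0,0,0.1]
    - [0,0,0,0,0,0,0.1]

```text
time: 3.32
position: [0.5939, 0.2672, 0.1493]
tool_rot: [0.573, 0.819, 0.0, 0.0]
ft_force: [1.6, -0.3, -2.6]
grip_width: 0.0246
```

```bash
python3 -c "
from h import *
delta(.593,.020,.31)"
```

```text
t 3.32 pos [0.5939 0.2672 0.1493] F [ 1.6 -0.3 -2.6] w 0.0246 q [ 0.25  0.67  1.44 -0.    1.03 -0.1 ]
shift cm [-23.19  -8.54 -16.07] turn [0.02 0.01 0.02]
```

Gripped with the opening at 24.6 mm. I'll lift it straight up and look at how it hangs.

Request:
apply_moves:
  series:
    - [0,0,-2,0,0,0,0.1]
    - [0,0,-6,0,0,0,0.1]
    - [0,0,-10,0,0,0,0.1]
    - [0,0,-14,0,0,0,0.1]
    - [0,0,-16,0,0,0,0.1]

```text
time: 3.73
position: [0.5944, 0.2677, 0.3139]
tool_rot: [0.573, 0.819, 0.002, 0.001]
ft_force: [2.0, 0.6, -5.1]
grip_width: 0.0242
```

Request:
apply_moves:
  series:
    - [-2.5,-1,0,0,0,0,0.1]
    - [-6,-2.2,0,0,0,0,0.1]
    - [-9.5,-3.5,0,0,0,0,0.1]
    - [-13,-4.8,0,0,0,0,0.1]
    - [-16.5,-6.1,0,0,0,0,0.1]

```text
time: 4.15
position: [0.5908, 0.0902, 0.3079]
tool_rot: [0.573, 0.82, -0.001, -0.002]
ft_force: [0.2, 0.2, -5.0]
grip_width: 0.0243
```

Request:
apply_moves:
  series:
    - [-3,-1.1,0,0,0,0,0.1]
    - [-5.5,-2,0,0,0,0,0.1]
    - [-6.7,-2.4,0,0,0,0,0.1]
    - [-6.7,-2.4,0,0,0,0,0.1]
    - [-6.7,-2.4,0,0,0,0,0.1]

```text
time: 4.57
position: [0.5924, 0.0202, 0.3085]
tool_rot: [0.574, 0.819, -0.0, -0.002]
ft_force: [0.3, 1.0, -5.4]
grip_width: 0.0239
```

```bash
python3 - <<'E'
from h import *
delta(.593,.020,.31)
S=robot.camera_params('scene');T=robot.camera_params('top')
s=robot.camera('scene')[:,:,::-1];t=robot.camera('top')[:,:,::-1]
a=cv2.resize(s[130:290,230:360],None,fx=3,fy=3,interpolation=cv2.INTER_CUBIC);b=cv2.resize(t[120:280,215:345],None,fx=3,fy=3,interpolation=cv2.INTER_CUBIC)
cv2.imwrite('pics/c2.png',cv2.convertScaleAbs(np.hstack([a,b]),alpha=1.6))
print(proj(S,[[.593,.02,.16],[.593,.02,.31]]))
E
```

```text
t 4.57 pos [0.5924 0.0202 0.3085] F [ 0.3  1.  -5.4] w 0.0239 q [-0.15  0.42  1.43  0.    1.3  -0.5 ]
shift cm [-0.04  0.05 -0.15] turn [-0.12 -0.16 -0.08]
[[283.37105247 221.8301125 ]
 [283.41093765 187.31046296]]
```

View pics/c2.png

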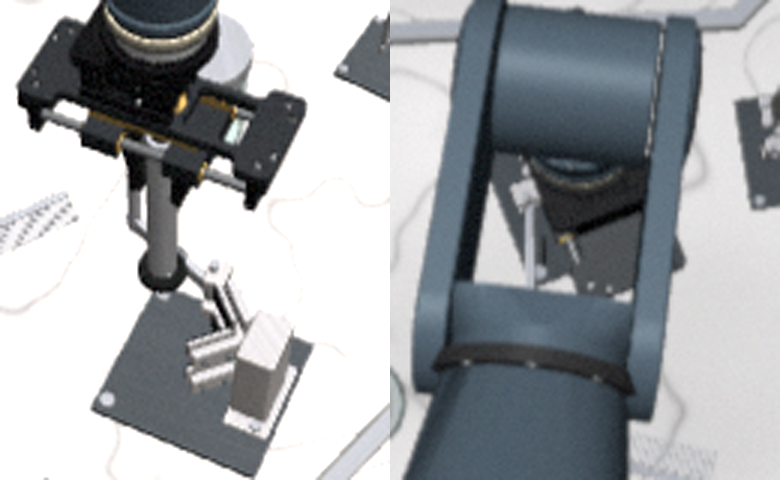

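The post hangs upright above the front of the plate, with the foot at about (163,268) and the bar vertical. I'll lower it to just over the plate.

Request:
apply_moves:
  series:
    - [0,0,3,0,0,0,0.1]
    - [0,0,6.5,0,0,0,0.1]
    - [0,0,10,0,0,0,0.1]
    - [0,0,12.5,0,0,0,0.1]
    - [0,0,13.5,0,0,0,0.1]

```text
time: 5.08
position: [0.5901, 0.0224, 0.1702]
tool_rot: [0.573, 0.82, -0.002, -0.004]
ft_force: [-1.8, 1.1, -5.9]
grip_width: 0.0243
```

Request:
apply_moves:
  series:
    - [0,0,0.4,0,0,0,0.1]
    - [0,0,0.8,0,0,0,0.1]
    - [0,0,0.8,0,0,0,0.1]
    - [0,0,0.8,0,0,0,0.1]
    - [0,0,0.8,0,0,0,0.1]

```text
time: 5.5
position: [0.5945, 0.02, 0.1682]
tool_rot: [0.573, 0.819, 0.001, 0.002]
ft_force: [0.7, 0.1, -5.1]
grip_width: 0.0245
```

```bash
python3 - <<'E'
from h import *
delta(.640,.037,.1605)
E
```

```text
t 5.5 pos [0.5945 0.02   0.1682] F [ 0.7  0.1 -5.1] w 0.0245 q [-0.15  0.58  1.58  0.    0.98 -0.5 ]
shift cm [0.04 4.85 0.78] turn [0.18 0.1  0.03]
```

Request:
apply_moves:
  series:
    - [0,0,0.3,0,0,0,0.1]
    - [0,0,0.5,0,0,0,0.1]
    - [0,0,0.6,0,0,0,0.1]
    - [0,0,0.6,0,0,0,0.1]
    - [0,0,0.6,0,0,0,0.1]

```text
time: 5.92
position: [0.5932, 0.0201, 0.1604]
tool_rot: [0.574, 0.819, -0.0, -0.0]
ft_force: [-0.5, -0.4, -6.0]
grip_width: 0.0248
```

Request:
apply_moves:
  series:
    - [0,0,0.1,0,0,0,0.1]
    - [0,0,0.1,0,0,0,0.1]
    - [0,0,0.1,0,0,0,0.1]

```text
time: 6.17
position: [0.5933, 0.0201, 0.1594]
tool_rot: [0.573, 0.819, -0.0, -0.0]
ft_force: [-0.1, -0.8, -5.7]
grip_width: 0.0245
```

Request:
apply_moves:
  series:
    - [0,0,0.1,0,0,0,0.1]
    - [0,0,0.1,0,0,0,0.1]
    - [0,0,0.1,0,0,0,0.1]

```text
time: 6.42
position: [0.5934, 0.0201, 0.1593]
tool_rot: [0.573, 0.819, 0.0, 0.0]
ft_force: [-1.8, 0.4, 1.6]
grip_width: 0.0246
```

Plate contact was found at z = 0.1593, with stiffness around 7 N/mm. I'll lift 2 mm and approach the V.

Request:
apply_moves:
  series:
    - [0,0,-0.2,0,0,0,0.1]
    - [0,1,-0.2,0,0,0,0.1]
    - [0,2,-0.2,0,0,0,0.1]
    - [0,3,-0.2,0,0,0,0.1]
    - [0,3.6,-0.2,0,0,0,0.1]

```text
time: 6.83
position: [0.629, 0.0328, 0.16]
tool_rot: [0.573, 0.819, 0.001, 0.001]
ft_force: [0.8, -0.7, -5.3]
grip_width: 0.0246
```

Request:
apply_moves:
  series:
    - [0,0.1,0,0,0,0,0.1]
    - [0,0.2,0,0,0,0,0.1]
    - [0,0.3,0,0,0,0,0.1]
    - [0,0.3,0,0,0,0,0.1]
    - [0,0.3,0,0,0,0,0.1]

```text
time: 7.25
position: [0.6295, 0.0333, 0.1603]
tool_rot: [0.574, 0.819, -0.0, -0.0]
ft_force: [-0.3, 0.3, -5.9]
grip_width: 0.0242
```

```bash
cat >> h.py <<'E'
def st():
    o=robot.get_obs();a=np.deg2rad(20);M=np.array([[np.cos(a),np.sin(a),0],[-np.sin(a),np.cos(a),0],[0,0,1]])
    t=M@(o['position']-[.64,.037,0])*1e3
    print('t %.2f stand mm'%o['time'],t.round(2),'F',(M@o['ft_force']).round(2),'M',(M@o['moment']).round(2),'w',round(o['grip_width'],4), 'z-axis',(M@R.from_quat(o['tool_rot']).apply([0,0,1])).round(4))
E
python3 -c "
from h import *
st()"
```

```text
t 7.25 stand mm [-1.1100e+01  1.5000e-01  1.6033e+02] F [-0.24  0.36 -5.89] M [-0.03  0.04 -0.  ] w 0.0242 z-axis [-7.e-04  3.e-04 -1.e+00]
```

Free so far. I'll step in 1 mm at a time.

Request:
apply_moves:
  series:
    - [0,0.1,0,0,0,0,0.1]
    - [0,0.2,0,0,0,0,0.1]
    - [0,0.3,0,0,0,0,0.1]
    - [0,0.4,0,0,0,0,0.1]
    - [0,0.4,0,0,0,0,0.1]

```text
time: 7.67
position: [0.634, 0.0348, 0.1606]
tool_rot: [0.573, 0.819, 0.0, 0.0]
ft_force: [0.5, 0.1, -5.0]
grip_width: 0.0245
```

Request:
apply_moves:
  series:
    - [0,0.1,0,0,0,0,0.1]
    - [0,0.1,0,0,0,0,0.1]
    - [0,0.1,0,0,0,0,0.1]

```text
time: 7.92
position: [0.6347, 0.0352, 0.1604]
tool_rot: [0.573, 0.819, -0.0, -0.0]
ft_force: [0.5, 0.1, -5.8]
grip_width: 0.0244
```

```bash
python3 -c "
from h import *
st()"
```

```text
t 7.92 stand mm [-5.6200e+00  8.0000e-02  1.6042e+02] F [ 0.5  -0.06 -5.81] M [-0.04  0.01  0.01] w 0.0244 z-axis [-0. -0. -1.]
```

Request:
apply_moves:
  series:
    - [0,0.1,0,0,0,0,0.1]
    - [0,0.1,0,0,0,0,0.1]
    - [0,0.1,0,0,0,0,0.1]

```text
time: 8.17
position: [0.6357, 0.0355, 0.1605]
tool_rot: [0.573, 0.819, 0.0, 0.0]
ft_force: [0.6, -0.2, -4.5]
grip_width: 0.0247
```

Request:
apply_moves:
  series:
    - [0,0.1,0,0,0,0,0.1]
    - [0,0.1,0,0,0,0,0.1]
    - [0,0.1,0,0,0,0,0.1]

```text
time: 8.42
position: [0.6366, 0.0358, 0.1605]
tool_rot: [0.573, 0.819, 0.0, 0.0]
ft_force: [-0.1, -0.0, -5.3]
grip_width: 0.0243
```

```bash
python3 -c "
from h import *
st()"
```

```text
t 8.42 stand mm [-3.5900e+00  6.0000e-02  1.6046e+02] F [-0.14  0.03 -5.35] M [-0.05  0.03  0.02] w 0.0243 z-axis [ 1.e-04 -1.e-04 -1.e+00]
```

Request:
apply_moves:
  series:
    - [0,0.1,0,0,0,0,0.1]
    - [0,0.1,0,0,0,0,0.1]
    - [0,0.1,0,0,0,0,0.1]

```text
time: 8.67
position: [0.6372, 0.0359, 0.1603]
tool_rot: [0.573, 0.819, -0.001, -0.0]
ft_force: [-1.1, -1.0, -5.6]
grip_width: 0.0247
```

```bash
python3 -c "
from h import *
st()"
```

```text
t 8.67 stand mm [-3.0600e+00 -7.0000e-02  1.6032e+02] F [-1.39 -0.56 -5.65] M [-0.25  0.4  -0.01] w 0.0247 z-axis [-1.1e-03 -2.0e-04 -1.0e+00]
```

Request:
apply_moves:
  series:
    - [0,0.1,0,0,0,0,0.1]
    - [0,0.1,0,0,0,0,0.1]
    - [0,0.1,0,0,0,0,0.1]

```text
time: 8.92
position: [0.6376, 0.036, 0.1602]
tool_rot: [0.573, 0.819, -0.001, -0.001]
ft_force: [-3.2, -3.2, -6.1]
grip_width: 0.0244
```

```bash
python3 -c "
from h import *
st()"
```

```text
t 8.92 stand mm [-2.600e+00 -1.600e-01  1.602e+02] F [-4.14 -1.93 -6.15] M [-0.52  0.92  0.01] w 0.0244 z-axis [-2.3e-03 -2.0e-04 -1.0e+00]
```

Contact is biased to the left face, with N_L about 4.3 N and N_R about 1.6 N. I'll shift right and press on.

Request:
apply_moves:
  series:
    - [-0.05,0.03,0,0,0,0,0.1]
    - [-0.05,0.05,0,0,0,0,0.1]
    - [-0.05,0.05,0,0,0,0,0.1]
    - [-0.05,0.05,0,0,0,0,0.1]

```text
time: 9.25
position: [0.6383, 0.0357, 0.1601]
tool_rot: [0.573, 0.819, -0.001, -0.001]
ft_force: [-3.6, -4.0, -5.7]
grip_width: 0.0246
```

```bash
python3 -c "
from h import *
st()"
```

```text
t 9.25 stand mm [ -2.08  -0.62 160.14] F [-4.76 -2.57 -5.69] M [-0.67  1.04  0.04] w 0.0246 z-axis [-2.3e-03 -1.0e-04 -1.0e+00]
```

Request:
apply_moves:
  series:
    - [-0.05,0,0,0,0,0,0.1]
    - [-0.1,0,0,0,0,0,0.1]
    - [-0.1,0,0,0,0,0,0.1]
    - [-0.1,0,0,0,0,0,0.1]

```text
time: 9.58
position: [0.6393, 0.0351, 0.1603]
tool_rot: [0.573, 0.819, -0.0, -0.0]
ft_force: [-2.6, -3.3, -7.2]
grip_width: 0.024
```

```bash
python3 -c "
from h import *
st()"
```

```text
t 9.58 stand mm [ -1.32  -1.55 160.29] F [-3.58 -2.24 -7.2 ] M [-0.67  0.92  0.05] w 0.024 z-axis [-5.e-04 -2.e-04 -1.e+00]
```

It's still sliding along the left face alone, so I'll continue along it.

Request:
apply_moves:
  series:
    - [-0.05,0.05,0,0,0,0,0.1]
    - [-0.1,0.08,0,0,0,0,0.1]
    - [-0.1,0.08,0,0,0,0,0.1]
    - [-0.1,0.08,0,0,0,0,0.1]

```text
time: 9.92
position: [0.6406, 0.0345, 0.1604]
tool_rot: [0.573, 0.819, -0.0, 0.0]
ft_force: [-2.6, -3.9, -6.4]
grip_width: 0.0245
```

```bash
python3 -c "
from h import *
st()"
```

```text
t 9.92 stand mm [ -0.33  -2.54 160.42] F [-3.79 -2.74 -6.4 ] M [-0.63  0.93  0.05] w 0.0245 z-axis [ 0.e+00 -2.e-04 -1.e+00]
```

Request:
apply_moves:
  series:
    - [-0.05,0.03,0,0,0,0,0.1]
    - [-0.1,0.06,0,0,0,0,0.1]
    - [-0.1,0.06,0,0,0,0,0.1]
    - [-0.1,0.06,0,0,0,0,0.1]

```text
time: 10.25
position: [0.6408, 0.0343, 0.1604]
tool_rot: [0.573, 0.819, -0.0, -0.001]
ft_force: [-5.1, -1.0, -4.6]
grip_width: 0.0244
```

```bash
python3 -c "
from h import *
st()"
```

```text
t 10.25 stand mm [ -0.18  -2.78 160.4 ] F [-5.15  0.77 -4.57] M [-0.12  1.23  0.04] w 0.0244 z-axis [-0.0011  0.0011 -1.    ]
```

Both faces are touching now. I'll press to about 12 N.

Request:
apply_moves:
  series:
    - [0.01,0.03,0,0,0,0,0.1]
    - [0.01,0.06,0,0,0,0,0.1]
    - [0.01,0.06,0,0,0,0,0.1]
    - [0.01,0.06,0,0,0,0,0.1]

```text
time: 10.58
position: [0.6408, 0.0344, 0.1604]
tool_rot: [0.573, 0.819, -0.001, -0.001]
ft_force: [-6.1, -1.9, -3.4]
grip_width: 0.0245
```

```bash
python3 -c "
from h import *
st()"
```

```text
t 10.58 stand mm [-1.0000e-01 -2.7400e+00  1.6038e+02] F [-6.34  0.29 -3.37] M [-0.22  1.38  0.  ] w 0.0245 z-axis [-0.0023  0.0011 -1.    ]
```

Request:
apply_moves:
  series:
    - [0,0.05,0,0,0,0,0.1]
    - [0,0.1,0,0,0,0,0.1]
    - [0,0.1,0,0,0,0,0.1]
    - [0,0.1,0,0,0,0,0.1]

```text
time: 10.92
position: [0.641, 0.0344, 0.1603]
tool_rot: [0.573, 0.819, -0.001, -0.002]
ft_force: [-6.9, -4.0, -3.8]
grip_width: 0.0246
```

```bash
python3 -c "
from h import *
st()"
```

```text
t 10.92 stand mm [ 5.0000e-02 -2.7600e+00  1.6032e+02] F [-7.83 -1.43 -3.76] M [-0.25  1.7   0.03] w 0.0246 z-axis [-0.0043  0.0012 -1.    ]
```

Request:
apply_moves:
  series:
    - [-0.02,0.07,0,0,0,0,0.1]
    - [-0.02,0.14,0,0,0,0,0.1]
    - [-0.02,0.2,0,0,0,0,0.1]
    - [-0.02,0.2,0,0,0,0,0.1]
    - [-0.02,0.2,0,0,0,0,0.1]

```text
time: 11.33
position: [0.6413, 0.0345, 0.1602]
tool_rot: [0.573, 0.819, -0.003, -0.003]
ft_force: [-10.0, -5.0, -1.7]
grip_width: 0.0243
```

```bash
python3 -c "
from h import *
st()"
```

```text
t 11.33 stand mm [  0.4   -2.77 160.18] F [-11.1   -1.25  -1.68] M [-0.27  2.27  0.06] w 0.0243 z-axis [-0.0083  0.0019 -1.    ]
```

Request:
apply_moves:
  series:
    - [-0.03,0.04,0,0,0,0,0.1]
    - [-0.03,0.04,0,0,0,0,0.1]
    - [-0.03,0.04,0,0,0,0,0.1]
    - [-0.03,0.04,0,0,0,0,0.1]
    - [-0.03,0.04,0,0,0,0,0.1]

```text
time: 11.75
position: [0.6414, 0.0345, 0.1601]
tool_rot: [0.573, 0.819, -0.003, -0.004]
ft_force: [-11.4, -4.1, -0.7]
grip_width: 0.0247
```

```bash
python3 -c "
from h import *
st()"
```

```text
t 11.75 stand mm [  0.42  -2.82 160.14] F [-12.07   0.06  -0.75] M [-0.18  2.37  0.09] w 0.0247 z-axis [-0.0091  0.0025 -1.    ]
```

Request:
apply_moves:
  series:
    - [0,0,0,0,0,0,0.1]
    - [0,0,0,0,0,0,0.1]
    - [0,0,0,0,0,0,0.1]
    - [0,0,0,0,0,0,0.1]
    - [0,0,0,0,0,0,0.1]

```text
time: 12.17
position: [0.6414, 0.0345, 0.1602]
tool_rot: [0.573, 0.819, -0.003, -0.004]
ft_force: [-10.6, -4.5, 0.2]
grip_width: 0.0244
```

```bash
python3 -c "
from h import *
st()"
```

```text
t 12.17 stand mm [  0.43  -2.83 160.17] F [-11.55  -0.62   0.17] M [-0.17  2.38 -0.02] w 0.0244 z-axis [-0.0091  0.0025 -1.    ]
```

Step 1 is held: 12 N balanced for over 0.8 s. I'll ease off to a light push, lower the foot onto the plate, then release.

Request:
apply_moves:
  series:
    - [0,-0.1,0,0,0,0,0.1]
    - [0.02,-0.2,0,0,0,0,0.1]
    - [0.03,-0.3,0,0,0,0,0.1]
    - [0.03,-0.3,0.05,0,0,0,0.1]
    - [0.03,-0.3,0.1,0,0,0,0.1]

```text
time: 12.58
position: [0.6409, 0.0344, 0.1595]
tool_rot: [0.573, 0.819, -0.001, -0.001]
ft_force: [-6.4, -2.3, -2.5]
grip_width: 0.0242
```

```bash
python3 -c "
from h import *
st()"
```

```text
t 12.58 stand mm [-2.0000e-02 -2.7800e+00  1.5949e+02] F [-6.82  0.04 -2.54] M [-0.19  1.55  0.04] w 0.0242 z-axis [-0.003   0.0014 -1.    ]
```

Request:
apply_moves:
  series:
    - [0,0,0.05,0,0,0,0.1]
    - [0,0,0.05,0,0,0,0.1]
    - [0,0,0.05,0,0,0,0.1]

```text
time: 12.83
position: [0.6409, 0.0344, 0.1594]
tool_rot: [0.573, 0.819, -0.001, -0.001]
ft_force: [-6.9, -2.6, -0.6]
grip_width: 0.0246
```

```bash
python3 -c "
from h import *
st()"
```

```text
t 12.83 stand mm [-1.0000e-02 -2.7800e+00  1.5937e+02] F [-7.4  -0.09 -0.57] M [-0.1   1.67  0.02] w 0.0246 z-axis [-0.0029  0.0013 -1.    ]
```

Request:
apply_moves:
  series:
    - [0,-0.1,0,0,0,0,0.1]
    - [0,-0.2,0,0,0,0,0.1]
    - [0,-0.2,0,0,0,0,0.1]
    - [0,-0.2,0,0,0,0,0.35]
    - [0,-0.2,0,0,0,0,0.4]

```text
time: 13.25
position: [0.6432, 0.0338, 0.1604]
tool_rot: [0.574, 0.819, 0.002, 0.003]
ft_force: [0.5, 0.0, -0.5]
grip_width: 0.0306
```

Request:
apply_moves:
  series:
    - [0,0,0,0,0,0,0.6]
    - [0,0,0,0,0,0,0.6]
    - [0,0,0,0,0,0,0.6]
    - [0,0,0,0,0,0,0.6]
    - [0,0,0,0,0,0,0.6]

```text
time: 13.67
position: [0.641, 0.0334, 0.1592]
tool_rot: [0.574, 0.819, 0.0, 0.001]
ft_force: [-0.1, 0.9, -0.2]
grip_width: 0.0507
```

Request:
apply_moves:
  series:
    - [0,0,-1,0,0,0,0.6]
    - [0,0,-4,0,0,0,0.6]
    - [0,0,-8,0,0,0,0.6]
    - [0,0,-10,0,0,0,0.6]
    - [0,0,-10,0,0,0,0.6]

```text
time: 14.08
position: [0.6441, 0.0332, 0.2661]
tool_rot: [0.573, 0.819, 0.003, 0.006]
ft_force: [0.3, -1.1, 1.5]
grip_width: 0.0521
```

```bash
python3 - <<'E'
from h import *
st()
S=robot.camera_params('scene')
s=robot.camera('scene')[:,:,::-1]; w=robot.camera('wrist')[:,:,::-1]
a=cv2.resize(s[150:290,240:370],None,fx=3,fy=3,interpolation=cv2.INTER_CUBIC)
w=cv2.resize(w,(0,0),fx=.72,fy=.72)
b=np.zeros((420,w.shape[1],3),np.uint8);b[:w.shape[0]]=w
cv2.imwrite('pics/c3.png',cv2.convertScaleAbs(np.hstack([a,b]),alpha=1.5))
E
```

```text
t 14.08 stand mm [  2.56  -5.02 266.09] F [-0.15 -1.15  1.53] M [-0.02  0.03 -0.03] w 0.0521 z-axis [ 0.0119 -0.0059 -0.9999]
```

View pics/c3.png

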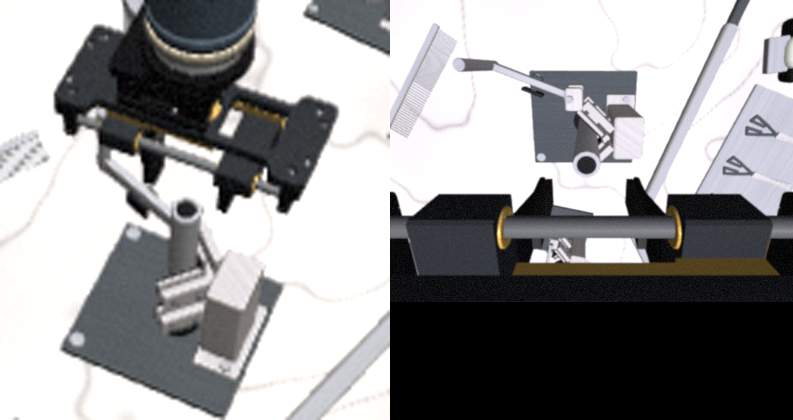

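The post stands in the V with the keeper still open. The pin top is at about (459,64) in the right half of the picture. Next I'll locate the pin and go above it, with the jaws tangential to its swing.

```bash
python3 - <<'E'
from h import *
p=robot.camera_params('wrist'); a=np.deg2rad(20);M=np.array([[np.cos(a),np.sin(a)],[-np.sin(a),np.cos(a)]])
for uv,z in (((96,89),.172),((272,228),.205)):
    X=onz(p,uv,z);print(X,M@(X[:2]-[.64,.037])*1e3)
delta(.5036,.0768,.26,20-112)
E
```

```text
[0.50451154 0.07587391 0.172     ] [-114.02184356   82.86930529]
[0.63722931 0.03728816 0.205     ] [-2.5050363   1.21841593]
t 14.18 pos [0.641  0.0334 0.2607] F [ 0.3  0.1 -0.4] w 0.0517 q [-0.12  0.53  1.37  0.    1.24 -0.47]
shift cm [  8.78 -11.42   0.03] turn [ 1.9000e-01 -1.1000e-01  1.1202e+02]
```

Request:
apply_moves:
  series:
    - [1.7,-2.3,0,0,0,7,1]
    - [3.5,-4.6,0,0,0,14,1]
    - [5.2,-6.9,0,0,0,21,1]
    - [7,-9.2,0,0,0,28,1]
    - [8.8,-11.4,0,0,0,35,1]

```text
time: 14.6
position: [0.5004, 0.0774, 0.2573]
tool_rot: [0.795, 0.606, -0.002, -0.001]
ft_force: [-0.3, -0.1, -0.3]
grip_width: 0.0776
```

Request:
apply_moves:
  series:
    - [0,0,0,0,0,7,1]
    - [0,0,0,0,0,14,1]
    - [0,0,0,0,0,21,1]
    - [0,0,0,0,0,28,1]
    - [0,0,0,0,0,35,1]

```text
time: 15.02
position: [0.5019, 0.0772, 0.2575]
tool_rot: [0.941, 0.339, -0.002, -0.001]
ft_force: [0.0, 0.6, 0.6]
grip_width: 0.087
```

Request:
apply_moves:
  series:
    - [0,0,0,0,0,7,1]
    - [0,0,0,0,0,14,1]
    - [0,0,0,0,0,21,1]
    - [0,0,0,0,0,28,1]
    - [0,0,0,0,0,35,1]

```text
time: 15.43
position: [0.502, 0.0772, 0.2574]
tool_rot: [0.999, 0.041, -0.002, -0.0]
ft_force: [0.1, 0.2, -0.4]
grip_width: 0.087
```

Request:
apply_moves:
  series:
    - [0,0,0,0,0,7,1]
    - [0,0,0,0,0,7,1]
    - [0,0,0,0,0,7,1]

```text
time: 15.68
position: [0.5023, 0.0771, 0.2578]
tool_rot: [1.0, -0.016, -0.001, -0.0]
ft_force: [0.2, 0.1, -0.0]
grip_width: 0.0868
```

```bash
python3 - <<'E'
from h import *
delta(.504,.0763,.161,20-112)
p=robot.camera_params('wrist'); im=robot.camera('wrist')[:,:,::-1]
print(proj(p,[[.504,.0763,.172],[.504,.0763,.1]]))
cv2.imwrite('pics/w4.png',cv2.convertScaleAbs(im,alpha=1.5))
E
```

```text
t 15.68 pos [0.5023 0.0771 0.2578] F [ 0.2  0.1 -0. ] w 0.0868 q [-0.07  0.35  1.7  -0.    1.09  1.53]
shift cm [0.2  0.08 9.68] turn [-0.01  0.17  0.19]
[[276.65390388 218.64706059]
 [276.48442327 191.1385115 ]]
```

View pics/w4.png

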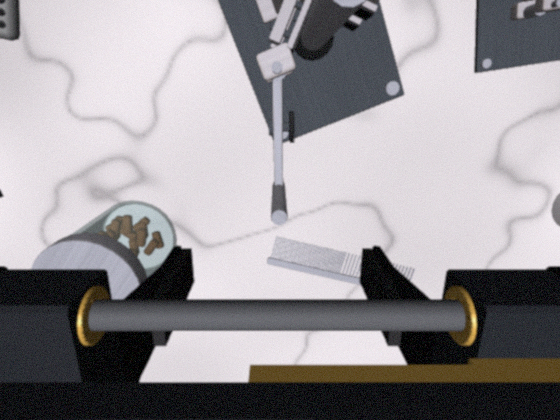

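The pin top is at (279,216), within about 1.5 mm of the prediction, and the bar is radial to the tool. I'll descend and grip.

Request:
apply_moves:
  series:
    - [0.3,0.15,1,0,0,0,1]
    - [0.3,0.15,4,0,0,0,1]
    - [0.3,0.15,7,0,0,0,0.8]
    - [0.3,0.15,9,0,0,0,0.5]
    - [0.3,0.15,9.6,0,0,0,0.4]

```text
time: 16.15
position: [0.5036, 0.0755, 0.1592]
tool_rot: [1.0, -0.017, -0.004, -0.0]
ft_force: [0.0, 0.6, -0.0]
grip_width: 0.074
```

Request:
apply_moves:
  series:
    - [0,0,0,0,0,0,0.3]
    - [0,0,0,0,0,0,0.2]
    - [0,0,0,0,0,0,0.1]
    - [0,0,0,0,0,0,0]
    - [0,0,0,0,0,0,0]
  newtons: 15

```text
time: 16.57
position: [0.5071, 0.0755, 0.1642]
tool_rot: [1.0, -0.017, 0.001, 0.0]
ft_force: [-0.2, 0.0, 0.2]
grip_width: 0.0417
```

Request:
apply_moves:
  series:
    - [0,0,0,0,0,0,0]
    - [0,0,0,0,0,0,0]
    - [0,0,0,0,0,0,0]
    - [0,0,0,0,0,0,0]

```text
time: 16.9
position: [0.5062, 0.0755, 0.1631]
tool_rot: [1.0, -0.017, 0.0, 0.0]
ft_force: [0.6, -0.1, 0.1]
grip_width: 0.015
```

```bash
python3 -c "
from h import *
st()
delta(.504,.0763,.161,20-112)"
```

```text
t 16.90 stand mm [-112.51   81.94  163.12] F [ 0.49 -0.27  0.08] M [-0.01  0.15 -0.03] w 0.015 z-axis [ 3.e-04 -1.e-04 -1.e+00]
t 16.9 pos [0.5062 0.0755 0.1631] F [ 0.6 -0.1  0.1] w 0.015 q [-0.07  0.49  1.79 -0.    0.86  1.53]
shift cm [-0.23 -0.07  0.21] turn [ 0.   -0.02  0.02]
```

Request:
apply_moves:
  series:
    - [-0.2,0,0.2,0,0,0,0]
    - [-0.2,0,0.2,0,0,0,0]
    - [-0.2,0,0.2,0,0,0,0]
    - [-0.2,0,0.2,0,0,0,0]
  newtons: 25

```text
time: 17.23
position: [0.506, 0.0754, 0.1624]
tool_rot: [1.0, -0.017, 0.002, 0.0]
ft_force: [-0.1, 0.2, 8.8]
grip_width: 0.0113
```

Request:
apply_moves:
  series:
    - [0.02,0.7,0,0,0,-4,0]
    - [0.1,1.4,0,0,0,-8,0]
    - [0.22,2.1,0,0,0,-12,0]
    - [0.39,2.78,0,0,0,-16,0]
    - [0.61,3.45,0,0,0,-20,0]

```text
time: 17.65
position: [0.511, 0.0423, 0.1625]
tool_rot: [0.988, 0.157, 0.003, -0.001]
ft_force: [2.1, 7.5, 7.1]
grip_width: 0.0112
```

```bash
python3 -c "
from h import *
st()"
```

```text
t 17.65 stand mm [-119.36   49.1   162.45] F [4.58 6.35 7.11] M [ 1.02 -0.55 -0.03] w 0.0112 z-axis [ 0.0062  0.0012 -1.    ]
```

The keeper is following, with a reaction of about 8 N. I'll keep going along the arc.

Request:
apply_moves:
  series:
    - [0.02,0.7,-0.1,0,0,-4,0]
    - [0.1,1.4,-0.1,0,0,-8,0]
    - [0.22,2.1,-0.1,0,0,-12,0]
    - [0.39,2.78,-0.1,0,0,-16,0]
    - [0.61,3.45,-0.1,0,0,-20,0]

```text
time: 18.07
position: [0.5272, 0.0122, 0.1625]
tool_rot: [0.945, 0.326, 0.003, -0.002]
ft_force: [3.4, 10.5, 2.8]
grip_width: 0.0113
```

Request:
apply_moves:
  series:
    - [0.02,0.7,0,0,0,-4,0]
    - [0.1,1.4,0,0,0,-8,0]
    - [0.22,2.1,0,0,0,-12,0]
    - [0.39,2.78,0,0,0,-16,0]
    - [0.61,3.45,0,0,0,-20,0]

```text
time: 18.48
position: [0.552, -0.0102, 0.1625]
tool_rot: [0.874, 0.485, 0.002, -0.003]
ft_force: [1.1, 11.5, 4.7]
grip_width: 0.0112
```

```bash
python3 -c "
from h import *
st()
o=robot.get_obs();print(np.rad2deg(R.from_quat(o['tool_rot']).as_euler('zyx')))"
```

```text
t 18.48 stand mm [-98.8  -14.25 162.48] F [ 4.99 10.46  4.69] M [ 1.67 -0.67 -0.2 ] w 0.0112 z-axis [ 0.0032  0.0058 -1.    ]
[-5.80604362e+01  6.07555209e-02 -1.79623506e+02]
```

A 10 N radial pull towards the hinge means my arc is a little wide, so I'll bring it in 3 mm.

Request:
apply_moves:
  series:
    - [0.22,0.7,-0.05,0,0,-4,0]
    - [0.4,1.4,-0.05,0,0,-8,0]
    - [0.52,2.1,-0.05,0,0,-12,0]
    - [0.69,2.78,-0.05,0,0,-16,0]
    - [0.91,3.45,-0.05,0,0,-20,0]

```text
time: 18.9
position: [0.5833, -0.0229, 0.1625]
tool_rot: [0.776, 0.631, -0.002, -0.003]
ft_force: [-4.4, 2.4, 6.4]
grip_width: 0.0112
```

```bash
cat >> h.py <<'E'
def kp(hx=-21.5,hy=46):
    st();o=robot.get_obs();a=np.deg2rad(20);M=np.array([[np.cos(a),np.sin(a)],[-np.sin(a),np.cos(a)]])
    t=M@(o['position'][:2]-[.64,.037])*1e3-[hx,hy]; r=R.from_quat(o['tool_rot'])
    y=M@r.apply([0,1,0])[:2]
    print('r',np.hypot(*t),'theta',np.arctan2(-t[0],-t[1]),'tool theta',-np.arctan2(y[1],y[0]),'F tool',r.inv().apply(o['ft_force']).round(2))
E
python3 -c "
from h import *
kp()"
```

```text
t 18.90 stand mm [-73.74 -36.89 162.52] F [-3.3   3.78  6.4 ] M [ 0.59  0.62 -0.16] w 0.0112 z-axis [-0.0047  0.0042 -1.    ]
r 97.98084686362763 theta 0.5623422370380562 tool theta 0.5553085898695999 F tool [ 1.48 -4.83 -6.37]
```

Request:
apply_moves:
  series:
    - [0.02,0.7,0,0,0,-4,0]
    - [0.1,1.4,0,0,0,-8,0]
    - [0.22,2.1,0,0,0,-12,0]
    - [0.39,2.78,0,0,0,-16,0]
    - [0.61,3.45,0,0,0,-20,0]

```text
time: 19.32
position: [0.6182, -0.0245, 0.1625]
tool_rot: [0.655, 0.756, -0.002, -0.003]
ft_force: [-5.3, 1.5, 6.1]
grip_width: 0.0112
```

```bash
python3 -c "
from h import *
kp()"
```

```text
t 19.32 stand mm [-41.56 -50.34 162.5 ] F [-4.48  3.23  6.09] M [ 0.39  0.87 -0.08] w 0.0112 z-axis [-0.0056  0.0036 -1.    ]
r 98.4042577665573 theta 0.20532644865976052 tool theta 0.20598912336611525 F tool [ 2.26 -5.08 -6.05]
```

Request:
apply_moves:
  series:
    - [0.05,0.35,0,0,0,-2,0]
    - [0.1,0.7,0,0,0,-4,0]
    - [0.15,1.05,0,0,0,-6,0]
    - [0.2,1.4,0,0,0,-8,0]
    - [0.2,1.4,0,0,0,-8,0]

```text
time: 19.73
position: [0.6314, -0.0218, 0.1625]
tool_rot: [0.601, 0.799, -0.003, -0.003]
ft_force: [-6.5, -0.9, 6.6]
grip_width: 0.0112
```

```bash
python3 -c "
from h import *
kp()"
```

```text
t 19.73 stand mm [-28.15 -52.28 162.51] F [-6.43  1.42  6.56] M [ 0.    1.13 -0.04] w 0.0112 z-axis [-0.0072  0.0016 -1.    ]
r 98.50897635344455 theta 0.06756878185802725 tool theta 0.06806109242830215 F tool [ 0.98 -6.56 -6.51]
```

Request:
apply_moves:
  series:
    - [0.01,0.2,0,0,0,-1,0]
    - [0.03,0.4,0,0,0,-2,0]
    - [0.05,0.6,0,0,0,-3,0]
    - [0.06,0.7,0,0,0,-4,0]
    - [0.06,0.7,0,0,0,-4,0]

```text
time: 20.15
position: [0.6371, -0.0199, 0.1625]
tool_rot: [0.573, 0.82, -0.003, -0.003]
ft_force: [-8.0, -3.2, 6.5]
grip_width: 0.0111
```

```bash
python3 -c "
from h import *
kp()"
```

```text
t 20.15 stand mm [-22.15 -52.47 162.49] F [-8.63 -0.24  6.52] M [-0.15  1.46 -0.13] w 0.0111 z-axis [-0.009   0.0013 -1.    ]
r 98.47607290671394 theta 0.0066206673953942054 tool theta -0.0013402481569161654 F tool [-0.22 -8.69 -6.44]
```

Request:
apply_moves:
  series:
    - [0,0.1,0,0,0,0,0]
    - [0,0.2,0,0,0,0,0]
    - [0,0.2,0,0,0,0,0]
    - [0,0.2,0,0,0,0,0]

```text
time: 20.48
position: [0.6384, -0.0195, 0.1625]
tool_rot: [0.573, 0.819, -0.004, -0.003]
ft_force: [-9.7, -3.9, 7.1]
grip_width: 0.0113
```

```bash
python3 -c "
from h import *
kp()"
```

```text
t 20.48 stand mm [-20.77 -52.52 162.48] F [-10.42  -0.35   7.14] M [-0.19  1.67 -0.06] w 0.0113 z-axis [-0.0103  0.0013 -0.9999]
r 98.52050288847752 theta -0.007405648661762651 tool theta -0.0010081537404384973 F tool [ -0.33 -10.49  -7.04]
```

Request:
apply_moves:
  series:
    - [0,0.1,0,0,0,0,0]
    - [0,0.2,0,0,0,0,0]
    - [0,0.2,0,0,0,0,0]
    - [0,0.2,0,0,0,0,0]

```text
time: 20.82
position: [0.639, -0.0193, 0.1625]
tool_rot: [0.573, 0.82, -0.005, -0.005]
ft_force: [-12.1, -4.6, 10.1]
grip_width: 0.0116
```

```bash
python3 -c "
from h import *
kp()"
```

```text
t 20.82 stand mm [-20.21 -52.53 162.46] F [-12.89  -0.16  10.12] M [-0.3   2.19 -0.05] w 0.0116 z-axis [-0.0136  0.0016 -0.9999]
r 98.53938727054106 theta -0.013107171886520847 tool theta -0.0014080749107012154 F tool [ -0.13 -13.03  -9.94]
```

Request:
apply_moves:
  series:
    - [0,0.1,0,0,0,0,0]
    - [0,0.2,0,0,0,0,0]
    - [0,0.2,0,0,0,0,0]
    - [0,0.2,0,0,0,0,0]

```text
time: 21.15
position: [0.6391, -0.0192, 0.1624]
tool_rot: [0.573, 0.82, -0.007, -0.006]
ft_force: [-15.3, -7.7, 13.4]
grip_width: 0.0113
```

```bash
python3 -c "
from h import *
kp()"
```

```text
t 21.15 stand mm [-20.07 -52.5  162.39] F [-17.03  -1.97  13.42] M [-0.45  2.76  0.  ] w 0.0113 z-axis [-0.018   0.002  -0.9998]
r 98.51263662366753 theta -0.014499087579765963 tool theta -0.0018763530781879928 F tool [ -1.91 -17.27 -13.11]
```

Request:
apply_moves:
  series:
    - [0,0.1,0,0,0,0,0]
    - [0,0.2,0,0,0,0,0]
    - [0,0.2,0,0,0,0,0]
    - [0,0.2,0,0,0,0,0]

```text
time: 21.48
position: [0.6392, -0.0191, 0.1623]
tool_rot: [0.573, 0.82, -0.008, -0.007]
ft_force: [-18.3, -9.3, 13.8]
grip_width: 0.0113
```

```bash
python3 -c "
from h import *
kp()"
```

```text
t 21.48 stand mm [-19.95 -52.46 162.3 ] F [-20.37  -2.44  13.83] M [-0.55  3.47 -0.  ] w 0.0113 z-axis [-0.0224  0.0025 -0.9997]
r 98.47022756332613 theta -0.015702072303140805 tool theta -0.0022518453664798414 F tool [ -2.36 -20.68 -13.38]
```

The stop is reached: force rises to 20 N with no further motion. I'll relax, open and withdraw upward.

Request:
apply_moves:
  series:
    - [0,-0.2,0,0,0,0,0]
    - [0,-0.4,0,0,0,0,0]
    - [0,-0.6,0,0,0,0,0]
    - [0,-0.6,0,0,0,0,0.2]
    - [0,-0.6,0,0,0,0,0.4]

```text
time: 21.9
position: [0.6413, -0.0184, 0.1623]
tool_rot: [0.574, 0.819, -0.001, -0.001]
ft_force: [-0.5, -0.4, 0.2]
grip_width: 0.018
```

Request:
apply_moves:
  series:
    - [0,0,0,0,0,0,0.5]
    - [0,0,0,0,0,0,0.5]
    - [0,0,0,0,0,0,0.5]
    - [0,0,0,0,0,0,0.5]
    - [0,0,0,0,0,0,0.5]

```text
time: 22.32
position: [0.643, -0.0179, 0.1623]
tool_rot: [0.573, 0.819, 0.0, 0.0]
ft_force: [0.3, -0.4, 0.2]
grip_width: 0.0424
```

Request:
apply_moves:
  series:
    - [0,0,-1,0,0,0,0.5]
    - [0,0,-4,0,0,0,0.5]
    - [0,0,-8,0,0,0,0.5]
    - [-2,-2,-11,0,0,0,0.5]
    - [-4,-6,-12,0,0,0,0.5]

```text
time: 22.73
position: [0.6084, -0.0734, 0.2882]
tool_rot: [0.572, 0.82, 0.003, 0.007]
ft_force: [1.0, -1.1, 0.6]
grip_width: 0.0435
```

Request:
apply_moves:
  series:
    - [-2,-3,-2,0,0,0,0.5]
    - [-4,-6,-3,0,0,0,0.5]
    - [-4,-6,-3,0,0,0,0.5]
    - [-4,-6,-3,0,0,0,0.5]

```text
time: 23.07
position: [0.5599, -0.1329, 0.3134]
tool_rot: [0.575, 0.818, 0.0, 0.001]
ft_force: [-0.3, 0.2, 0.3]
grip_width: 0.0438
```

```bash
python3 - <<'E'
from h import *
kp()
s=robot.camera('scene')[:,:,::-1]; w=robot.camera('wrist')[:,:,::-1]
a=cv2.resize(s[150:290,240:370],None,fx=3,fy=3,interpolation=cv2.INTER_CUBIC)
w=cv2.resize(w,(0,0),fx=.72,fy=.72)
b=np.zeros((420,w.shape[1],3),np.uint8);b[:w.shape[0]]=w
cv2.imwrite('pics/c5.png',cv2.convertScaleAbs(np.hstack([a,b]),alpha=1.5))
E
```

```text
t 23.07 stand mm [-133.36 -132.24  313.38] F [-0.25  0.31  0.3 ] M [-0.07  0.03 -0.07] w 0.0438 z-axis [ 0.0025 -0.0019 -1.    ]
r 210.43097337835616 theta 0.560449493135176 tool theta 0.0031857545133724325 F tool [ 0.31 -0.25 -0.3 ]
```

View pics/c5.png

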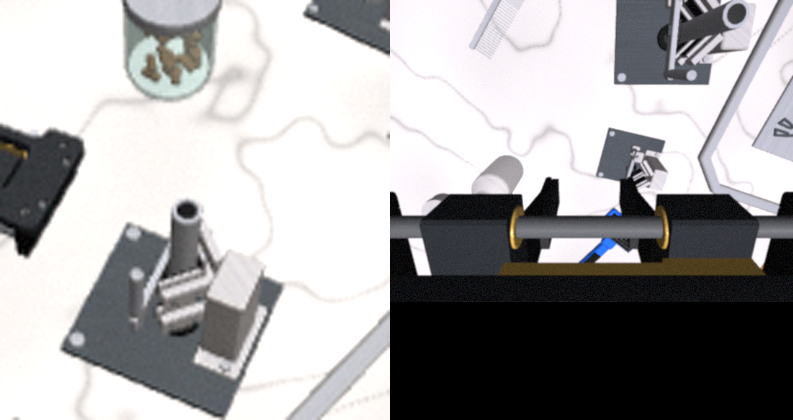

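The keeper is shut across the mouth, with the pin at (137,273) in the left half and (690,75) in the right half. The post is upright in the V. One quick numeric check, then I'll hand in.

```bash
python3 - <<'E'
from h import *
S=robot.camera_params('scene');W=robot.camera_params('wrist');T=robot.camera_params('top')
a=np.deg2rad(20);M=np.array([[np.cos(a),np.sin(a)],[-np.sin(a),np.cos(a)]])
fs=lambda u,v:((u+.5)/3-.5+240,(v+.5)/3-.5+150); fw=lambda u,v:((u-390)/.72,v/.72)
for n,p,uv,z in(('pin',S,fs(137,273),.172),('pin',W,fw(690,75),.172),('post',S,fs(187,210),.205),('post',W,fw(735,14),.205)):
    X=onz(p,uv,z);print(n,(M@(X[:2]-[.64,.037])*1e3).round(1))
E
```

```text
pin [-20.5 -53.7]
pin [-21.8 -54.6]
post [-0.1 -0.4]
post [-0.7 -1.1]
```

```bash
python3 -c "
from h import *
print(robot.hand_in())"
```

```text
the job is handed in; nothing more can be done
None
```

The post is in the V with the keeper shut on it, the gripper is clear of everything, and I handed the job in at about 23 s. `hand_in()` gave no verdict.

- **Pressing home:** The post first slid along the left face alone, and I followed it over until both faces bore. I then pressed to about 12 N and held for more than 0.8 s. From the wrist force that is about 8 to 8.5 N on each face; the highest estimate was about 8.7 N. The post was then set on the plate and released.
- **Keeper:** I swung it round by the pin until it hit its stop, where the push rose to about 20 N with almost no further motion. Then I let go.
- **Last checks:** The two final views put the pin within about 2 mm of its drawn shut place and the post top within about 1.5 mm of the drawn axis, and the post looks upright. I did not measure the face forces or the keeper's exact angle after letting go.
- **Disagreements:**
  - While pressed home, the gripper stood about 2.8 mm to the right of the drawn axis. The final views put the post only about 1 mm right of it.
  - The pin's swing measured 98.5 mm instead of 101 mm.
  - I put both down to the object sitting off-centre in the pads and a stand estimate a few millimetres out, but did not check this.
- **Other things:** No other item was approached closely. I did not measure their positions afterwards.

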